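# Shut the jar carrier's bar and lock it with a quick-release pin

## Robot

A 6-joint arm with a two-finger parallel gripper is mounted at the origin on a cart in front of the work surface, level with it; the furniture and walls round the work are solid. World frame = base frame: x ahead of the robot, y to its left, z up, the work surface at z = 0. Lengths are in m, angles in rad, forces in N, time in s.
With the tool pointing down it reaches from about 0.15 to 0.775 m from the base axis. Payload 6.1 kg.
Tool frame: the origin (TCP) lies on the centre line of the jaws, within the pads' length; the fingertips stand 17 mm ahead of it and the grasp point (between the pads) lies 2 mm behind it; z points along the fingers, y is the line along which they close (so a half turn about z gives the same grasp; the last joint's range is limited). The gripper opens to 85 mm and grips with 20 to 120 N. Pads are 22 mm wide; open, the fingers measure 114 mm over their backs; the gripper's body (76 mm by 85 mm) begins 54 mm behind the grasp point. The pads swing forward as they close: fully open they stand 13 mm farther back than shut.
Start: joints at [1.342, 0.126, -0.04, 1.405, 0, 1.571], TCP at [0.119, 0.511, 0.248] pointing down, gripper open.
Joint ranges: [-2.72, 2.72], [-0.95, 1.95], [-1.27, 1.35], [-1.78, 2.02], [-1.46, 1.47], [-3.14, 3.14]. Speed limits (rad/s): [2.39, 2.39, 3.01, 3.14, 3.14, 3.14].

## Interface

Orientations are given as [roll, pitch, yaw] about the fixed x, y, z axes, in that order (R = Rz(yaw) Ry(pitch) Rx(roll)).
In Python, from cell import status, viewer, order gives the robot as it stands. The module is installed in compiled form; this text tells all that it offers.
- The arm moves only by the shell command python3 -m inch 'ROWS' [FORCE]. ROWS is JSON, a list of rows, each an object with "offset": the shift along the tool's x, y, z in units of 50 mm (1.0 is 50 mm), a list of three; "twist": the turn about the tool's z in rad; "jaw": the gripper command: -1 is fully open, 1 is shut, values between are in proportion. In form: [{"offset": [dx, dy, dz], "twist": twist, "jaw": jaw}, ...]. A call has 1 to 5 rows; each row is the pose to reach, as a shift and turn from the pose commanded when the call began, along the tool's axes at that moment; what a row does not reach only later rows make up. A row lasts 1/8 s, in which the tool goes at most 62.5 mm and 10.7 degrees, less where a joint would pass 70% of its speed; a pose out of reach is approached as far as the arm can. A call with a gripper value outside its range is refused whole. The fingers move at their own pace and stop on an object; FORCE is the grip in N (left out, the last holds). Time passes only in rows, so rows that repeat a pose let the fingers close. It gives the time, the measured TCP pose, the force, the opening and the grip force at its end, in the units of the state.
- status.get_state(): the state, without advancing time (a new reading comes with each control period).
- viewer.camera(name): name is "scene" or "top" or "wrist"; returns a dict with "color" (400x640x3 uint8, red, green, blue), "fovy" (degrees; the focal length in pixels is half the picture's height over the tangent of half this angle, whatever the lens; pixels are square), "cx", "cy" (the principal point, pixels), "extrinsics" (4x4, takes a point from camera to world coordinates). Camera axes: x right, y down, z forward; pixel columns grow to the right and rows downward; lengths in m; the calibration is good to about 2 mm. A picture is of the moment at which its call begins. There is no depth.
- order.job_done(): hands the job in; it is judged then, once.
The state is a dict: "t": time; "joint_positions": joint angles; "qvel": joint speeds; "joint_efforts": joint torques, N m; "ee_pos": TCP position; "tcp_rot": TCP orientation; "wrist_force": force on the tool from outside, world axes, zero at the start; "ft_torque": the same for the moment, N m; "gripper_width": finger opening in m; "finger_force": force on a finger pad.
Only numpy, scipy, OpenCV 4.12 (cv2) and the standard library are available. Lean on these libraries where they do the work, as an engineer would, in place of code of your own. Each camera call takes 0.05 s, during which the arm holds its last target. There are 200 camera calls.

## Task

Swing the retaining bar of the jar carrier shut until its eye stops inside the fork, then take the quick-release pin from its rest block by its two side buttons, slide it gently (no forcing: feel for the hole) down through the fork and the bar's eye until its shoulder sits on the fork, and let go so that the balls spring out and lock it. Leave the jars standing in the carrier and the tin and the carrot piece where they are.

Things in the scene. Friction and masses are not known exactly. Their poses are not given: they have to be found in the camera images.
- carrier: Fixed jar carrier: wooden board 165 x 270 x 10 mm, a wire rail 45 mm high round three jars, and at its front a pivot post at (-50, +100) mm, a retaining bar and a steel fork. Origin on the table under it; x points from the front (bar, fork) to the back, y to the post's side, z up.
- fork_mid (a point): Top of the fork at the middle of its adjusting slot, (-50, -90, 70) mm on the carrier; axes as the carrier. The fork (two plates 46 x 40 x 8 mm, tops 70 and 48 mm up, spine at the back, gap open to the front) has plain vertical 16 mm holes in line. It is screwed tight up to 14 mm to either side of this point along the carrier's y: the holes are there; this shift is not measured.
- bar (a joint): Angle (rad) of the aluminium bar about its post: 0 = shut at its stop (along the carrier's y, eye in the fork), positive = open to the front. Stays where left, friction about 0.1 N m. 22 mm wide, 50 to 60 mm above the table. Its eye, 190 mm from the pivot, is 34 mm wide with a slot 18 mm across x 48 mm along the bar, fitting every setting of the fork.
- bar_knob (a point): Middle of the black knob on the bar, 95 mm from the pivot: 18 mm thick, 20 mm high, from 68 to 88 mm above the table, on a 10 mm stem. Its axes turn with the bar (y from the eye to the pivot, -x towards the open side).
- pin_grip (a point): Centre of the head of the loose upright quick-release pin. z up the pin; +y through button a, -y through button b. The head is a block 24 (x) x 22 (y) mm, from 17 mm below to 17 mm above, with a ribbed button 18 mm wide and 26 mm high on each y side: 34 mm over both buttons released, 26 mm pressed. The plain x sides do not work the balls.
- pin: The same pin (0.12 to 0.18 kg); origin at the middle of its shoulder's underside, 21 mm below the head's centre. Shoulder: disc 30 x 4 mm. Shank 14 mm wide, 46 mm long, last 5 mm tapering to 8 mm. Two balls on the y sides, 34.5 mm below the shoulder, stand out 3 mm; they pass a hole with the buttons pressed over 2.5 mm and clear the fork's lower plate with the shoulder within 2 mm of the fork.
- pin_button_a (a joint): Travel of button a (m): 0 = out (ball out, locking), 0.004 = pressed home (ball flush). Spring: 7.5 N to start, 13.5 N pressed home.
- pin_button_b (a joint): The same for button b.
- rest: Fixed wooden rest block 64 x 64 x 58 mm with a vertical 24 mm hole in which the pin stands, its shoulder lying on the top face; the hole is wide enough for the balls. Origin under its centre.
- spice_jar_1: Jar with a white cap, 47 mm wide, 98 mm high, standing in the carrier, 34 mm behind its middle line, in one of three places at y = +80, +20 or -42 mm of the carrier. Origin under its centre.
- spice_jar_2: Jar with a dark cap, 44 mm wide, 105 mm high, in another of these places. Origin under its centre.
- spice_jar_3: Jar with a mustard cap, 43 mm wide, 102 mm high, in the third of these places. Origin under its centre.
- tin_1: Tin, 75 mm wide, 110 mm high, a bystander to the right of the carrier. Origin under its centre.
- carrot_half_2: Piece of carrot, 45 mm, a bystander to the left of the carrier. Origin under it.
There are look-alikes about, which are no part of the job. What is shaped like the spice_jar_3 but purple is not meant.

How it is judged:
By the outcome, as a careful person would: the job done as asked, in the order asked, and still so for the second after the job is handed in, with the robot touching nothing.
It also fails if it takes over 72 s, if anything falls off the work surface, if the arm or the gripper's body presses on something with over 40 N, if the wrist force passes 120 N, or if a joint passes its speed limit or range.

## Working session

There is one attempt and no reset: what is moved stays moved. The work goes in short steps, Python scripts to look and compute and a shell command to move; the robot and the scene stay as the last step left them, time stands still between calls to the robot, and variables do not carry over. Pictures are saved under pics/ and viewed, at most 10 in all, crops included, and the job is handed in when it is done.

```bash
mkdir -p pics; cat > h.py <<'E'
import numpy as np,cv2
from cell import status,viewer,order
def shot(n,f):
    c=viewer.camera(n); cv2.imwrite('pics/'+f+'.png',c['color'][:,:,::-1]); 
    np.savez('pics/'+f+'.npz',fovy=c['fovy'],cx=c['cx'],cy=c['cy'],E=c['extrinsics']); return c
def load(f): return np.load('pics/'+f+'.npz')
def ray(c,u,v):
    f=200/np.tan(np.radians(float(c['fovy']))/2); E=c['E']
    d=E[:3,:3]@np.array([(u-c['cx'])/f,(v-c['cy'])/f,1]); return E[:3,3],d
def atz(c,u,v,z):
    o,d=ray(c,u,v); return o+d*(z-o[2])/d[2]
def proj(c,p):
    f=200/np.tan(np.radians(float(c['fovy']))/2); E=c['E']
    q=E[:3,:3].T@(np.array(p)-E[:3,3]); return np.array([c['cx']+f*q[0]/q[2],c['cy']+f*q[1]/q[2]])
E
python3 - <<'E'
from h import *
for n in('scene','top'):
    c=shot(n,n+'0'); print(n,c['fovy'],c['cx'],c['cy'],np.round(c['extrinsics'],3).tolist())
print(status.get_state())
E
```

```text
scene 42.67357549809507 315.63422108320043 204.32279188339584 [[0.809, -0.31, 0.499, -0.042], [-0.587, -0.427, 0.688, -0.852], [-0.0, -0.85, -0.527, 0.748], [0.0, 0.0, 0.0, 1.0]]
top 56.51960675252361 311.25010274559764 199.75346806785305 [[-0.013, -0.991, 0.131, 0.438], [-1.0, 0.014, 0.008, 0.0], [-0.01, -0.131, -0.991, 1.12], [0.0, 0.0, 0.0, 1.0]]
{'t': 0.1, 'joint_positions': array([ 1.34199523e+00,  1.26376415e-01, -4.05138976e-02,  1.40537423e+00,
        6.00438860e-05,  1.57081353e+00]), 'qvel': array([-0.00050812, -0.00141864,  0.00120403, -0.00024814,  0.00042667,
       -0.00131268]), 'joint_efforts': array([ 6.07914390e-04, -4.36909783e+01,  3.53605556e+01,  1.37687131e-02,
       -4.47144146e-05,  2.59426272e-06]), 'ee_pos': array([0.11898397, 0.51099969, 0.24757339]), 'tcp_rot': array([-3.14012444e+00, -6.00185609e-05,  2.91277427e+00]), 'wrist_force': array([0.06542273, 0.4653606 , 0.51692682]), 'ft_torque': array([-0.01889371,  0.00408566, -0.00549053]), 'finger_force': 0.0, 'gripper_width': 0.0852451601190892}
```

View pics/top0.png

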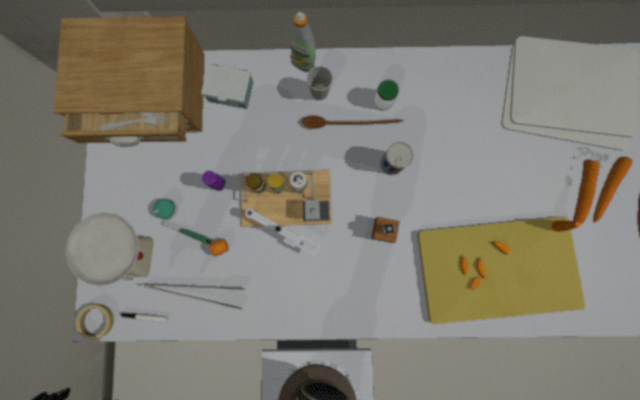

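View pics/scene0.png

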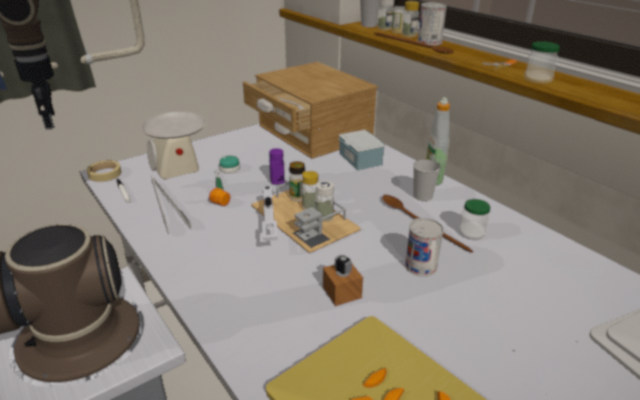

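The top view shows the carrier at about (285,200). Its open bar runs from a post at (250,212) to an eye at (300,243), the fork is at (316,210), and the rest block with the pin is at (386,230). The jars at (255,182), (276,182) and (298,181) are in the carrier. The purple look-alike at (213,180) stands outside. The bystanders are the tin at (397,157) and the carrot at (219,247). I'll enlarge to confirm.

```bash
python3 - <<'E'
from h import *
a=cv2.imread('pics/top0.png')[160:265,235:415]; b=cv2.imread('pics/scene0.png')[145:305,235:375]
a=cv2.resize(a,None,fx=4.4,fy=4.4,interpolation=cv2.INTER_CUBIC)[:, :]
b=cv2.resize(b,None,fx=3,fy=3,interpolation=cv2.INTER_CUBIC)
cv2.imwrite('pics/crop1.png',a)
c=load('top0')
for n,u,v,z in [('post',250,212,.055),('knob',278,229,.078),('eye',298,242,.055),('fork',316,210,.07),('pinhead',388,229,.09),('boardTL',241,173,.01),('boardTR',330,170,.01),('boardBR',331,225,.01),('boardBL',240,226,.01),('restc',385,231,.058)]: print(n,np.round(atz(c,u,v,z),3))
E
```

```text
post [0.546 0.185 0.055]
knob [0.495 0.102 0.078]
eye [0.459 0.048 0.055]
fork [ 0.548 -0.005  0.07 ]
pinhead [ 0.49  -0.202  0.09 ]
boardTL [0.67  0.222 0.01 ]
boardTR [ 0.676 -0.049  0.01 ]
boardBR [ 0.508 -0.049  0.01 ]
boardBL [0.509 0.223 0.01 ]
restc [ 0.486 -0.2    0.058]
```

View pics/crop1.png

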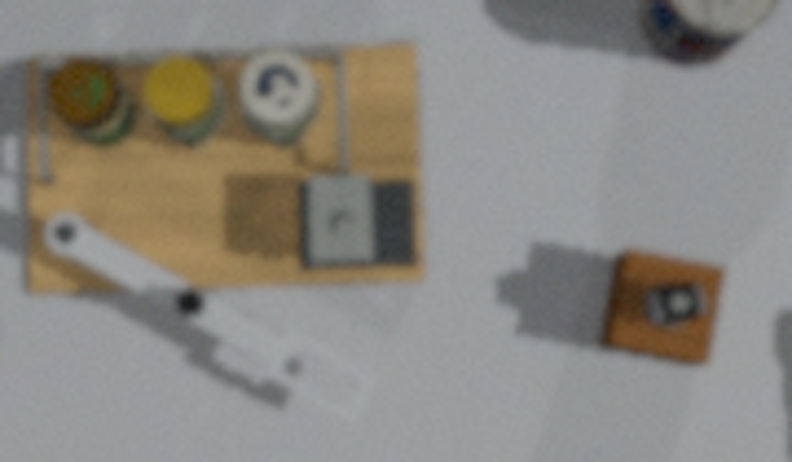

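Confirmed. The crop shows the post at (66,232), the black knob at (190,302), and the bar open at about 0.5 rad with its eye near (325,380). The fork's hole is near (341,221) and the pin stands on the rest at (682,302). Its ribbed sides look left-right, tilted a little. The dark, mustard and white caps are in the carrier, and the purple jar is elsewhere. Next I move in front of the knob.

```bash
cat >> h.py <<'E'
from scipy.spatial.transform import Rotation as Ro
def go(x,y,z,yaw=None):
    s=status.get_state(); R=Ro.from_euler('xyz',s['tcp_rot']).as_matrix()
    o=R.T@(np.array([x,y,z])-s['ee_pos'])/.05
    tw=0 if yaw is None else -((yaw-s['tcp_rot'][2]+np.pi)%(2*np.pi)-np.pi)
    print('offset',np.round(o,3).tolist(),'twist',round(tw,3))
E
python3 -c "
from h import *
go(.42,.09,.25,3.14159)"
python3 -m inch '[{"offset":[-7.78,-6.83,0],"twist":-0.23,"jaw":1},{"offset":[-7.78,-6.83,0],"twist":-0.23,"jaw":1},{"offset":[-7.78,-6.83,0],"twist":-0.23,"jaw":1},{"offset":[-7.78,-6.83,0],"twist":-0.23,"jaw":1},{"offset":[-7.78,-6.83,0],"twist":-0.23,"jaw":1}]' 40
python3 -c "
from h import *
go(.42,.09,.25,3.14159)"
```

```text
offset [-7.773, -6.835, -0.039] twist -0.229
t: 0.72
ee_pos: [0.3005, 0.2571, 0.2481]
tcp_rot: [3.142, 0.0, -3.14]
wrist_force: [0.2, 0.4, -0.1]
gripper_width: 0.0001
finger_force: 0.0
offset [-2.384, -3.347, -0.037] twist 0.002
```

```bash
python3 -m inch '[{"offset":[-2.38,-3.35,0],"twist":0,"jaw":1},{"offset":[-2.38,-3.35,0],"twist":0,"jaw":1},{"offset":[-2.38,-3.35,0],"twist":0,"jaw":1},{"offset":[-2.38,-3.35,0],"twist":0,"jaw":1},{"offset":[-2.38,-3.35,0],"twist":0,"jaw":1}]'
python3 -c "
from h import *
c=shot('wrist','w1');print(np.round(c['extrinsics'],3).tolist(),c['fovy'],c['cx'],c['cy'])"
```

```text
t: 1.35
ee_pos: [0.4194, 0.0904, 0.2478]
tcp_rot: [-3.141, -0.001, 3.14]
wrist_force: [-0.4, 0.1, -0.1]
gripper_width: -0.0
finger_force: 0.0
[[0.002, 0.948, 0.317, 0.336], [1.0, -0.002, -0.001, 0.091], [-0.0, 0.317, -0.948, 0.374], [0.0, 0.0, 0.0, 1.0]] 59.27600129298516 310.74042698170206 203.94923827825986
```

View pics/w1.png

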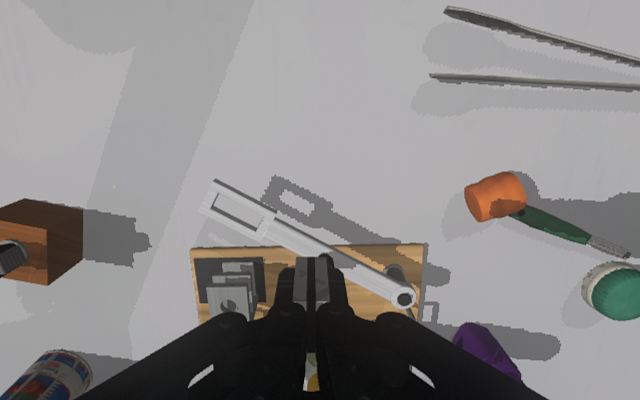

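The wrist view shows the bar with its eye slot at (240,212) and the post at (404,297). The fork hole is near (229,306). The knob is hidden behind the fingers at about (315,262). The carrot is at (495,197), and the board's front edge runs from (190,248) to (426,243).

```bash
python3 - <<'E'
from h import *
c=load('w1')
for n,u,v,z in [('post',404,297,.06),('eye',240,212,.06),('eyetip',211,180,.06),('fork',229,306,.07),('boardL',190,248,.01),('boardR',426,243,.01)]: print(n,np.round(atz(c,u,v,z),3))
E
```

```text
post [0.542 0.186 0.06 ]
eye [0.449 0.023 0.06 ]
eyetip [ 0.417 -0.002  0.06 ]
fork [0.546 0.008 0.07 ]
boardL [ 0.51  -0.047  0.01 ]
boardR [0.504 0.221 0.01 ]
```

```bash
python3 -m inch '[{"offset":[0,0.1,1.2],"twist":0,"jaw":1},{"offset":[-0.3,0.1,2.4],"twist":0,"jaw":1},{"offset":[-0.6,0.1,3.16],"twist":0,"jaw":1},{"offset":[-0.6,0.1,3.16],"twist":0,"jaw":1}]'
python3 -m inch '[{"offset":[-0.3,0,0],"twist":0,"jaw":1},{"offset":[-0.6,0,0],"twist":0,"jaw":1},{"offset":[-0.9,0,0],"twist":0,"jaw":1},{"offset":[-1.1,0,0],"twist":0,"jaw":1},{"offset":[-1.25,0,0],"twist":0,"jaw":1}]'
```

```text
t: 1.9
ee_pos: [0.4467, 0.0973, 0.0878]
tcp_rot: [-3.141, -0.006, -3.138]
wrist_force: [-1.1, 0.1, -0.3]
gripper_width: -0.0001
finger_force: 0.0
t: 2.52
ee_pos: [0.5126, 0.0966, 0.0905]
tcp_rot: [3.141, 0.0, -3.141]
wrist_force: [-1.7, -1.0, -0.1]
gripper_width: 0.0
finger_force: 0.8
```

```bash
python3 -m inch '[{"offset":[-0.08,0,0],"twist":0,"jaw":1},{"offset":[-0.16,0,0],"twist":0,"jaw":1},{"offset":[-0.16,0,0],"twist":0,"jaw":1}]'
python3 -m inch '[{"offset":[-0.06,0,0],"twist":0,"jaw":1},{"offset":[-0.06,0,0],"twist":0,"jaw":1}]'
```

```text
t: 2.9
ee_pos: [0.52, 0.0969, 0.0904]
tcp_rot: [3.141, 0.001, -3.14]
wrist_force: [-0.4, -1.2, -0.8]
gripper_width: 0.0001
finger_force: 0.0
t: 3.15
ee_pos: [0.5228, 0.0968, 0.0904]
tcp_rot: [3.141, 0.0, -3.14]
wrist_force: [0.7, 0.4, 0.5]
gripper_width: -0.0001
finger_force: 0.0
```

```bash
python3 -m inch '[{"offset":[-0.06,0,0],"twist":0,"jaw":1},{"offset":[-0.06,0,0],"twist":0,"jaw":1}]'
python3 -m inch '[{"offset":[-0.06,0,0],"twist":0,"jaw":1},{"offset":[-0.06,0,0],"twist":0,"jaw":1}]'
python3 -c "
from h import *
c=shot('top','top1');cv2.imwrite('pics/crop2.png',cv2.resize(cv2.imread('pics/top1.png')[160:265,235:415],None,fx=4.4,fy=4.4,interpolation=cv2.INTER_CUBIC))"
```

```text
t: 3.4
ee_pos: [0.5259, 0.0968, 0.0904]
tcp_rot: [3.141, 0.0, -3.14]
wrist_force: [0.6, -0.2, 0.9]
gripper_width: -0.0003
finger_force: 0.0
t: 3.65
ee_pos: [0.5268, 0.0967, 0.0901]
tcp_rot: [3.141, -0.004, -3.14]
wrist_force: [-7.4, -0.4, 4.7]
gripper_width: 0.0
finger_force: 3.7
```

View pics/crop2.png

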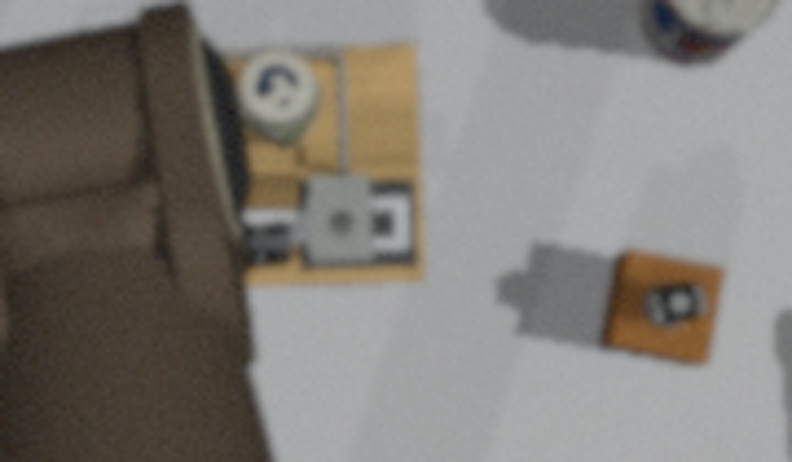

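The bar has reached its stop: the eye is in the fork, and the wrist reads 7 N against it. The fork hole shows at crop (341,222). One firmer nudge, then I retreat and view the fork from above.

```bash
python3 -m inch '[{"offset":[-0.04,0,0],"twist":0,"jaw":1},{"offset":[-0.04,0,0],"twist":0,"jaw":1}]'
python3 -m inch '[{"offset":[0.6,0,0],"twist":0,"jaw":1},{"offset":[0.6,0,-1.2],"twist":0,"jaw":1},{"offset":[0.2,1,-2.4],"twist":0,"jaw":1},{"offset":[-0.5,1.9,-3.2],"twist":0,"jaw":1},{"offset":[-0.5,1.9,-3.2],"twist":0,"jaw":1}]'
python3 -c "
from h import *
go(.55,0.0,.25,3.14159)"
```

```text
t: 3.95
ee_pos: [0.527, 0.0967, 0.09]
tcp_rot: [3.141, -0.007, -3.14]
wrist_force: [-13.1, 0.7, 8.8]
gripper_width: 0.0004
finger_force: 6.8
t: 4.58
ee_pos: [0.5575, 0.194, 0.2529]
tcp_rot: [3.14, 0.004, -3.139]
wrist_force: [0.3, -0.2, -0.9]
gripper_width: 0.0
finger_force: 0.0
offset [0.16, -3.88, 0.051] twist 0.003
```

```bash
python3 -m inch '[{"offset":[0.16,-3.88,0],"twist":0,"jaw":1},{"offset":[0.16,-3.88,0],"twist":0,"jaw":1},{"offset":[0.16,-3.88,0],"twist":0,"jaw":1},{"offset":[0.16,-3.88,0],"twist":0,"jaw":1},{"offset":[0.16,-3.88,0],"twist":0,"jaw":1}]'
python3 -c "
from h import *
shot('wrist','w2');go(.50,-.2,.25,3.14159)"
```

```text
t: 5.2
ee_pos: [0.5479, -0.0027, 0.2504]
tcp_rot: [3.141, 0.0, 3.141]
wrist_force: [0.4, 0.5, 0.2]
gripper_width: -0.0001
finger_force: 0.0
offset [0.964, -3.962, 0.005] twist 0.001
```

```bash
python3 -m inch '[{"offset":[0.96,-3.96,0],"twist":0,"jaw":1},{"offset":[0.96,-3.96,0],"twist":0,"jaw":1},{"offset":[0.96,-3.96,0],"twist":0,"jaw":1},{"offset":[0.96,-3.96,0],"twist":0,"jaw":1},{"offset":[0.96,-3.96,0],"twist":0,"jaw":1}]'
python3 -c "
from h import *
shot('wrist','w3')
def cr(f,u0,v0,w,h):return cv2.resize(cv2.imread('pics/'+f+'.png')[v0:v0+h,u0:u0+w],None,fx=3,fy=3,interpolation=cv2.INTER_CUBIC)
cv2.imwrite('pics/crop3.png',np.hstack([cr('w2',245,100,133,200),cr('w3',245,100,133,200)]))"
```

```text
t: 5.88
ee_pos: [0.5004, -0.1999, 0.2502]
tcp_rot: [3.141, 0.0, -3.141]
wrist_force: [0.9, 1.0, -0.2]
gripper_width: 0.0003
finger_force: 0.0
```

View pics/crop3.png

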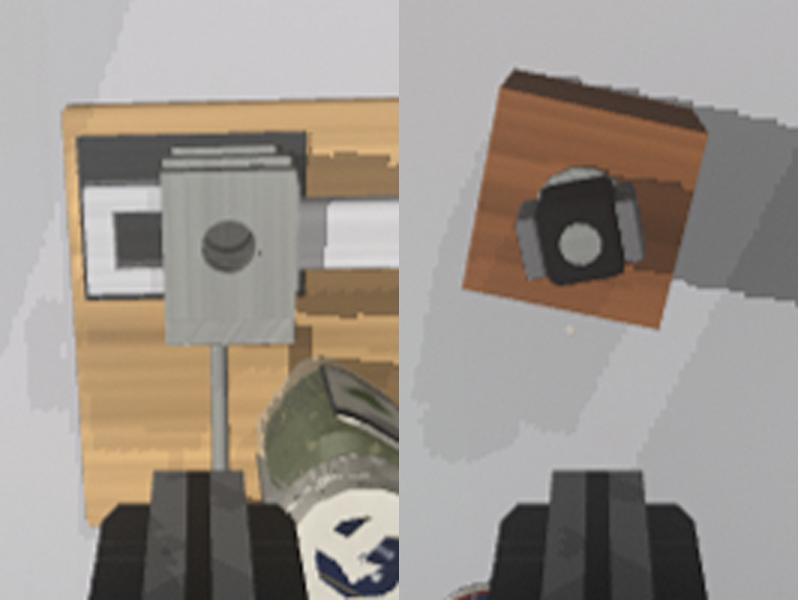

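The left half shows the bar shut and the fork hole at crop (229,246), that is wrist px (321.3,182). The right half shows the pin head as a dark block with its grey buttons left and right. The head's top dot is at crop (580,244), wrist px (305.3,181.3), and it is turned slightly. I'll fit the head's silhouette for its pose.

```bash
python3 - <<'E'
from h import *
from scipy.optimize import minimize
c=load('w2'); print('fork hole',np.round(atz(c,321.3,182.2,.07),4))
a=[atz(c,245+x/3,100+y/3,.07) for x,y in[(162,172),(298,172),(295,342),(164,344)]]; print('fork corners',np.round(a,4).tolist())
for n,x,y,z in [('boardL',64,107,.01),('boardR',395,99,.01),('barL',85,298,.06)]: print(n,np.round(atz(c,245+x/3,100+y/3,z),4))
c=load('w3'); print('dot',np.round(atz(c,305.3,181.3,.096),4))
im=cv2.imread('pics/w3.png').max(2); m=np.zeros_like(im); m[150:205,275:340]=(im[150:205,275:340]<75)
n,l,s,_=cv2.connectedComponentsWithStats(m); k=1+np.argmax(s[1:,4]); print(s[k])
h=cv2.convexHull(np.argwhere(l==k)[:,::-1].astype(np.int32)); S=8
M=np.zeros((400*S//4,640*S//4),np.uint8)
u0,v0=260,130
def mask(p): 
    M=np.zeros((100*S,100*S),np.uint8); cv2.fillConvexPoly(M,np.int32((np.asarray(p).reshape(-1,2)-[u0,v0]+.5)*S),1); return M
H=mask(h)
def hull(q,zb=.064):
    R=Ro.from_euler('z',q[2]).as_matrix()
    P=[proj(c,R@[i*.012,j*.011,0]+[q[0],q[1],z]) for i in(1,-1) for j in(1,-1) for z in(zb,.096)]
    return cv2.convexHull(np.float32(P))
def f(q):
    B=mask(hull(q)); return 1-(B&H).sum()/(B|H).sum()
for y0 in(-.1,.1,.25,.4):
    r=minimize(f,[.49,-.202,y0],method='Nelder-Mead',options=dict(initial_simplex=[[.49,-.202,y0],[.495,-.202,y0],[.49,-.197,y0],[.49,-.202,y0+.15]])); print(r.x.round(4),r.fun)
b=[atz(c,245+(x-399)/3,100+y/3,.058) for x,y in[(501,88),(703,133),(660,328),(463,289)]]; print('rest',np.round(b,4).tolist(),np.round(np.mean(b,0),4))
E
```

```text
fork hole [0.5464 0.0069 0.07  ]
fork corners [[0.5237, -0.013, 0.07], [0.5237, 0.027, 0.07], [0.5769, 0.0277, 0.07], [0.5776, -0.0129, 0.07]]
boardL [ 0.5128 -0.0484  0.01  ]
boardR [0.5101 0.0653 0.01  ]
barL [ 0.5658 -0.038   0.06  ]
dot [ 0.4909 -0.2043  0.096 ]
[285 158  39  37 774]
[ 0.49   -0.2029 -0.0691] 0.21563607174490695
[ 0.4906 -0.2053  0.4304] 0.1828842932080964
[ 0.4908 -0.2054  0.4201] 0.18313973421835783
[ 0.4905 -0.2052  0.4666] 0.18399704004165862
rest [[0.4532, -0.2282, 0.058], [0.4665, -0.1677, 0.058], [0.5288, -0.1794, 0.058], [0.5158, -0.2419, 0.058]] [ 0.4911 -0.2043  0.058 ]
```

```bash
python3 - <<'E'
from h import *
im=cv2.imread('pics/w3.png')
g=im.max(2)[154:198,280:330]; sat=(im.max(2).astype(int)-im.min(2))[154:198,280:330]
for r,s in zip(g,sat): print(''.join('.' if b>30 else '0123456789'[min(9,a//20)] for a,b in zip(r,s)))
E
```

```text
..................................................
..................................................
.....................5666665555...................
...................666777776676654................
.................666777777776555433...............
................677777655554432222234.............
...............77655544332111222222244...4........
..............55543322222222222222223333333.......
.............4321222222222222222222223333334......
............42222222222222222222222222333333......
............32222222222222222222222222222333......
...........632222222222222222222222222223333......
...........4222222222222222222222222223334334.....
.......44332222222222222222222222222234445434.....
......333332222222222222222222222222145555543.....
.....4333332222222222222222222222222145555543.....
.....4333322222222222222222222222222245555543.....
.....33333222222222222222222222222221355555433....
....433343222222222222222222222222222245555533....
....544454322222222222222222222222222255555533....
....555554322222222222244433222222222155555543....
....5555554222222222245666664
[... 443 characters left out ...]
2222225677767776675322222215555553...
......55555542222223677766666653222222215555554...
......55555542222222466766666532222222214555544...
......555555432222222345666543222222222233444.....
.......555554322222222233343222222222221..........
.......555555322222222222222222222222222..........
.......555555422222222222222222222222222..........
.......6555554222222222222222222222222............
........55555..22222222222222222223...............
................2222222222223.....................
.................2223333..........................
..................................................
..................................................
..................................................
```

```bash
python3 -m inch '[{"offset":[0.19,-0.09,0.5],"twist":-0.18,"jaw":-0.4},{"offset":[0.19,-0.09,1.3],"twist":-0.18,"jaw":-0.4},{"offset":[0.19,-0.09,2.0],"twist":-0.18,"jaw":-0.4},{"offset":[0.19,-0.09,2.0],"twist":-0.18,"jaw":-0.4},{"offset":[0.19,-0.09,2.0],"twist":-0.18,"jaw":-0.4}]' 35
python3 -c "
from h import *
go(.491,-.2043,.084,-3.14159+.18)"
```

```text
t: 6.55
ee_pos: [0.4915, -0.2038, 0.1517]
tcp_rot: [-3.141, 0.001, -2.958]
wrist_force: [-0.5, -0.1, 0.7]
gripper_width: 0.06
finger_force: 0.0
offset [0.013, -0.006, 1.355] twist 0.003
```

```bash
python3 -m inch '[{"offset":[0.01,0,0.5],"twist":0,"jaw":-0.4},{"offset":[0.01,0,1.0],"twist":0,"jaw":-0.4},{"offset":[0.01,0,1.36],"twist":0,"jaw":-0.4},{"offset":[0.01,0,1.36],"twist":0,"jaw":-0.4}]'
python3 -c "
from h import *
c=shot('scene','s2');cv2.imwrite('pics/crop4.png',cv2.resize(cv2.imread('pics/s2.png')[200:320,280:430],None,fx=5,fy=5,interpolation=cv2.INTER_CUBIC))"
```

```text
t: 7.05
ee_pos: [0.4904, -0.2046, 0.0829]
tcp_rot: [-3.142, 0.0, -2.96]
wrist_force: [-0.4, -0.2, 0.5]
gripper_width: 0.0595
finger_force: 0.0
```

View pics/crop4.png

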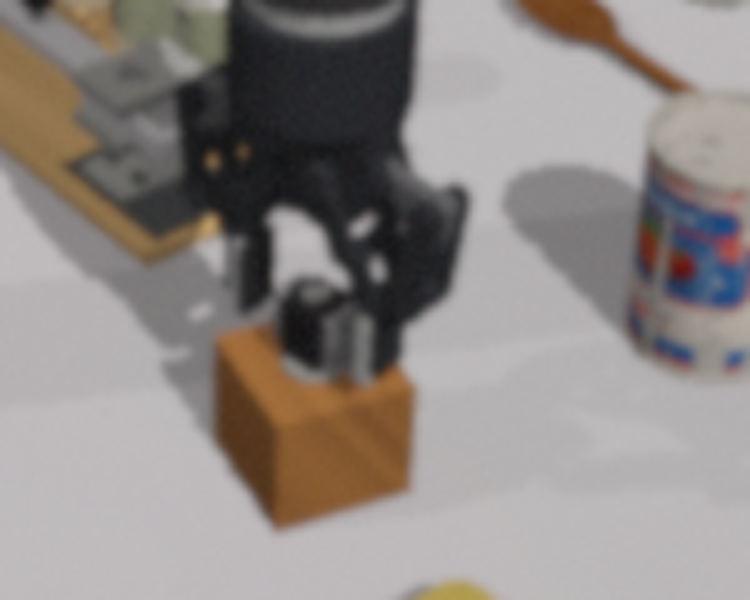

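The fingers stand on both sides of the head (crop 250,270 and 410,290), facing the buttons at (340,340), and are clear of the block. Closing.

```bash
python3 -m inch '[{"offset":[0,0,0],"twist":0,"jaw":0.1},{"offset":[0,0,0],"twist":0,"jaw":0.2},{"offset":[0,0,0],"twist":0,"jaw":0.4},{"offset":[0,0,0],"twist":0,"jaw":0.6},{"offset":[0,0,0],"twist":0,"jaw":1}]' 35
python3 -m inch '[{"offset":[0,0,0],"twist":0,"jaw":1},{"offset":[0,0,0],"twist":0,"jaw":1}]'
```

```text
t: 7.72
ee_pos: [0.4907, -0.2051, 0.0844]
tcp_rot: [-3.141, 0.003, -2.96]
wrist_force: [-2.0, 1.7, 9.8]
gripper_width: 0.0248
finger_force: 34.4
t: 7.98
ee_pos: [0.4907, -0.2051, 0.0844]
tcp_rot: [-3.141, 0.003, -2.96]
wrist_force: [-2.1, 1.3, 10.2]
gripper_width: 0.0249
finger_force: 34.4
```

```bash
python3 -m inch '[{"offset":[0,0,-0.3],"twist":0,"jaw":1},{"offset":[0,0,-0.9],"twist":0,"jaw":1},{"offset":[0,0,-1.5],"twist":0,"jaw":1},{"offset":[0,0,-2.0],"twist":0,"jaw":1},{"offset":[0,0,-2.0],"twist":0,"jaw":1}]'
python3 -c "
from h import *
go(.4907+.0555,-.2046+.2112,.184)"
```

```text
t: 8.6
ee_pos: [0.4911, -0.2055, 0.1848]
tcp_rot: [-3.139, 0.004, -2.96]
wrist_force: [-0.4, -0.2, -2.0]
gripper_width: 0.0246
finger_force: 36.0
offset [-1.848, 3.974, 0.012] twist 0
```

```bash
python3 -m inch '[{"offset":[-1.85,3.97,0],"twist":0,"jaw":1},{"offset":[-1.85,3.97,0],"twist":0,"jaw":1},{"offset":[-1.85,3.97,0],"twist":0,"jaw":1},{"offset":[-1.85,3.97,0],"twist":0,"jaw":1},{"offset":[-1.85,3.97,0],"twist":0,"jaw":1}]'
python3 -c "
from h import *
c=shot('wrist','w4');cv2.imwrite('pics/crop5.png',cv2.resize(cv2.imread('pics/w4.png')[130:380,210:430],None,fx=2.4,fy=2.4,interpolation=cv2.INTER_CUBIC))
shot('scene','s3');shot('top','t3')
go(.5462,.0066,.184)"
```

```text
t: 9.22
ee_pos: [0.545, 0.0091, 0.1809]
tcp_rot: [3.141, -0.002, -2.957]
wrist_force: [0.2, 0.1, -1.8]
gripper_width: 0.0248
finger_force: 36.0
offset [-0.031, -0.002, -0.05] twist 0
```

View pics/crop5.png

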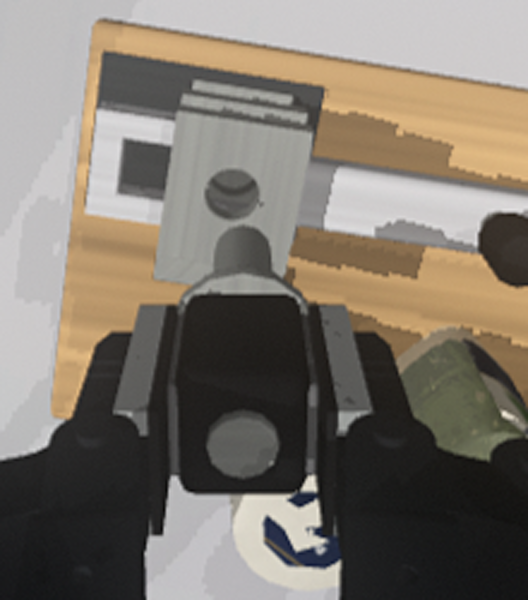

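The pin hangs upright between the pads, with its shank tip at crop (243,232) and head dot at (243,444). The fork hole is at (232,193). I'll compute how the pin axis and hole line up.

```bash
python3 - <<'E'
from h import *
s=status.get_state(); print(s['ee_pos'].round(4),s['wrist_force'].round(1)); z=s['ee_pos'][2]
c=load('w4'); P=lambda x,y:(210+x/2.4,130+y/2.4)
d=atz(c,*P(243,444),z+.012); h=atz(c,*P(232,194),.07)
print('dot',d.round(4),'hole',h.round(4))
t=np.r_[d[:2],z-.072]; print('tip proj crop',((proj(c,t)-[210,130])*2.4).round(1), 'front edge', ((proj(c,t-[.004,0,0])-[210,130])*2.4).round(1),((proj(c,np.r_[d[:2],z-.067]-[.007,0,0])-[210,130])*2.4).round(1))
go(*(s['ee_pos']+np.r_[h[:2]-d[:2],0]))
E
```

```text
[0.5447 0.0064 0.1815] [ 0.3 -0.1 -1.7]
dot [0.5438 0.0094 0.1935] hole [0.5461 0.0067 0.07  ]
tip proj crop [242.4 239.5] front edge [245.4 225.1] [247.7 221.4]
offset [-0.037, -0.061, -0.0] twist 0
```

```bash
python3 -m inch '[{"offset":[-0.04,-0.06,0],"twist":0,"jaw":1},{"offset":[-0.04,-0.06,0.3],"twist":0,"jaw":1},{"offset":[-0.04,-0.06,0.64],"twist":0,"jaw":1},{"offset":[-0.04,-0.06,0.64],"twist":0,"jaw":1}]'
python3 -c "
from h import *
s=status.get_state();print(s['ee_pos'].round(4)); go(.547,.0037,s['ee_pos'][2])"
```

```text
t: 9.88
ee_pos: [0.5462, 0.0041, 0.1479]
tcp_rot: [3.141, -0.004, -2.961]
wrist_force: [-0.6, -0.5, -0.7]
gripper_width: 0.0245
finger_force: 36.0
[0.5462 0.0041 0.1479]
offset [-0.014, -0.01, -0.0] twist 0
```

```bash
python3 -m inch '[{"offset":[-0.012,-0.01,0.05],"twist":0,"jaw":1},{"offset":[-0.012,-0.01,0.1],"twist":0,"jaw":1},{"offset":[-0.012,-0.01,0.14],"twist":0,"jaw":1},{"offset":[-0.012,-0.01,0.14],"twist":0,"jaw":1}]'
python3 -m inch '[{"offset":[0,0,0.03],"twist":0,"jaw":1},{"offset":[0,0,0.06],"twist":0,"jaw":1},{"offset":[0,0,0.06],"twist":0,"jaw":1}]'
```

```text
t: 10.38
ee_pos: [0.5484, 0.0041, 0.1433]
tcp_rot: [-3.142, -0.0, -2.96]
wrist_force: [0.2, -0.4, -0.9]
gripper_width: 0.0242
finger_force: 36.0
t: 10.75
ee_pos: [0.5483, 0.0041, 0.1403]
tcp_rot: [3.141, -0.0, -2.96]
wrist_force: [0.3, 0.1, -1.4]
gripper_width: 0.0244
finger_force: 36.0
```

```bash
python3 -m inch '[{"offset":[0.02,0,0.03],"twist":0,"jaw":1},{"offset":[0.02,0,0.06],"twist":0,"jaw":1},{"offset":[0.02,0,0.06],"twist":0,"jaw":1}]'
python3 -m inch '[{"offset":[0,0,0.03],"twist":0,"jaw":1},{"offset":[0,0,0.06],"twist":0,"jaw":1},{"offset":[0,0,0.06],"twist":0,"jaw":1}]'
```

```text
t: 11.12
ee_pos: [0.5473, 0.0043, 0.1377]
tcp_rot: [3.141, 0.001, -2.96]
wrist_force: [-1.9, 2.7, 3.9]
gripper_width: 0.0244
finger_force: 37.1
t: 11.5
ee_pos: [0.5469, 0.0046, 0.1338]
tcp_rot: [3.139, -0.001, -2.96]
wrist_force: [-2.3, 5.5, 0.7]
gripper_width: 0.0246
finger_force: 36.5
```

In the hole; the wall pushes toward +y, so I give way to it and go on.

```bash
python3 -m inch '[{"offset":[0.01,0.035,0],"twist":0,"jaw":1},{"offset":[0.01,0.035,0],"twist":0,"jaw":1}]'
python3 -m inch '[{"offset":[0,0,0.04],"twist":0,"jaw":1},{"offset":[0,0,0.08],"twist":0,"jaw":1},{"offset":[0,0,0.08],"twist":0,"jaw":1}]'
```

```text
t: 11.75
ee_pos: [0.5465, 0.0052, 0.1339]
tcp_rot: [-3.141, -0.001, -2.96]
wrist_force: [-1.0, 0.7, -2.7]
gripper_width: 0.0245
finger_force: 35.9
t: 12.12
ee_pos: [0.5465, 0.0053, 0.13]
tcp_rot: [-3.141, -0.001, -2.961]
wrist_force: [-0.6, 1.1, -0.6]
gripper_width: 0.025
finger_force: 35.9
```

```bash
python3 -m inch '[{"offset":[0.005,0.01,0.05],"twist":0,"jaw":1},{"offset":[0.005,0.01,0.1],"twist":0,"jaw":1},{"offset":[0.005,0.01,0.1],"twist":0,"jaw":1}]'
python3 -m inch '[{"offset":[0,0,0.05],"twist":0,"jaw":1},{"offset":[0,0,0.1],"twist":0,"jaw":1},{"offset":[0,0,0.1],"twist":0,"jaw":1}]'
```

```text
t: 12.5
ee_pos: [0.5461, 0.0058, 0.125]
tcp_rot: [-3.142, -0.0, -2.96]
wrist_force: [-0.7, 0.2, -1.0]
gripper_width: 0.0245
finger_force: 36.0
t: 12.88
ee_pos: [0.5461, 0.0059, 0.12]
tcp_rot: [3.142, -0.0, -2.96]
wrist_force: [0.6, -0.9, -1.7]
gripper_width: 0.0245
finger_force: 36.0
```

Free of force, with the tip at the lower plate. Continuing in small steps.

```bash
python3 -m inch '[{"offset":[0,0,0.05],"twist":0,"jaw":1},{"offset":[0,0,0.1],"twist":0,"jaw":1},{"offset":[0,0,0.1],"twist":0,"jaw":1}]'
python3 -m inch '[{"offset":[0,0,0.05],"twist":0,"jaw":1},{"offset":[0,0,0.1],"twist":0,"jaw":1},{"offset":[0,0,0.1],"twist":0,"jaw":1}]'
```

```text
t: 13.25
ee_pos: [0.5461, 0.0059, 0.115]
tcp_rot: [3.142, -0.001, -2.96]
wrist_force: [-0.9, 0.3, -2.1]
gripper_width: 0.0248
finger_force: 36.0
t: 13.62
ee_pos: [0.546, 0.0059, 0.11]
tcp_rot: [3.141, -0.001, -2.96]
wrist_force: [-0.1, -0.1, -1.2]
gripper_width: 0.0247
finger_force: 36.0
```

```bash
python3 -m inch '[{"offset":[0,0,0.05],"twist":0,"jaw":1},{"offset":[0,0,0.1],"twist":0,"jaw":1},{"offset":[0,0,0.14],"twist":0,"jaw":1},{"offset":[0,0,0.14],"twist":0,"jaw":1}]'
python3 -m inch '[{"offset":[0,0,0.03],"twist":0,"jaw":1},{"offset":[0,0,0.06],"twist":0,"jaw":1},{"offset":[0,0,0.06],"twist":0,"jaw":1}]'
python3 -m inch '[{"offset":[0,0,0.02],"twist":0,"jaw":1},{"offset":[0,0,0.04],"twist":0,"jaw":1},{"offset":[0,0,0.04],"twist":0,"jaw":1}]'
```

```text
t: 14.12
ee_pos: [0.5461, 0.0059, 0.1031]
tcp_rot: [3.142, -0.0, -2.96]
wrist_force: [0.5, 0.1, -2.0]
gripper_width: 0.0246
finger_force: 36.0
t: 14.5
ee_pos: [0.5462, 0.0059, 0.1002]
tcp_rot: [3.142, -0.0, -2.96]
wrist_force: [0.3, 0.2, -1.6]
gripper_width: 0.0246
finger_force: 36.0
t: 14.88
ee_pos: [0.5462, 0.0059, 0.0982]
tcp_rot: [3.142, -0.0, -2.96]
wrist_force: [1.1, 0.2, -1.4]
gripper_width: 0.0244
finger_force: 36.0
```

```bash
python3 -m inch '[{"offset":[0,0,0.02],"twist":0,"jaw":1},{"offset":[0,0,0.03],"twist":0,"jaw":1},{"offset":[0,0,0.03],"twist":0,"jaw":1}]'
python3 -m inch '[{"offset":[0,0,0.02],"twist":0,"jaw":1},{"offset":[0,0,0.02],"twist":0,"jaw":1}]'
```

```text
t: 15.25
ee_pos: [0.5462, 0.0059, 0.0968]
tcp_rot: [3.142, -0.0, -2.96]
wrist_force: [-0.2, 0.5, -1.9]
gripper_width: 0.0244
finger_force: 36.0
t: 15.5
ee_pos: [0.5463, 0.0059, 0.0965]
tcp_rot: [-3.141, 0.001, -2.96]
wrist_force: [-2.5, -0.0, 4.4]
gripper_width: 0.024
finger_force: 37.4
```

Seated at the expected height (contact at 0.0965). Press lightly, then release.

```bash
python3 -m inch '[{"offset":[0,0,0.02],"twist":0,"jaw":1},{"offset":[0,0,0.02],"twist":0,"jaw":1}]'
python3 -m inch '[{"offset":[0,0,0.02],"twist":0,"jaw":0.3},{"offset":[0,0,0.02],"twist":0,"jaw":0.1},{"offset":[0,0,0.02],"twist":0,"jaw":-0.1},{"offset":[0,0,0.02],"twist":0,"jaw":-0.3},{"offset":[0,0,0],"twist":0,"jaw":-0.3}]' 20
python3 -m inch '[{"offset":[0,0,-0.4],"twist":0,"jaw":-0.3},{"offset":[0,0,-1.2],"twist":0,"jaw":-0.3},{"offset":[0,0,-2.2],"twist":0,"jaw":-0.3},{"offset":[1,0,-3.2],"twist":0,"jaw":-0.3},{"offset":[1,0,-3.2],"twist":0,"jaw":-0.3}]'
python3 -c "
from h import *
shot('wrist','w5');shot('scene','s5')
def cr(f,u0,v0,w,h,k):return cv2.resize(cv2.imread('pics/'+f+'.png')[v0:v0+h,u0:u0+w],None,fx=k,fy=k,interpolation=cv2.INTER_CUBIC)
cv2.imwrite('pics/crop6.png',np.vstack([cr('w5',180,150,260,120,3)[:, :780],cr('s5',250,170,130,75,6)]))"
```

```text
t: 15.75
ee_pos: [0.5464, 0.0059, 0.0964]
tcp_rot: [-3.141, 0.001, -2.96]
wrist_force: [-4.9, 0.2, 11.3]
gripper_width: 0.0244
finger_force: 38.8
t: 16.38
ee_pos: [0.5461, 0.0059, 0.0946]
tcp_rot: [3.142, -0.0, -2.96]
wrist_force: [0.7, -0.6, 0.2]
gripper_width: 0.0557
finger_force: 0.0
t: 17.0
ee_pos: [0.4967, -0.0034, 0.2587]
tcp_rot: [-3.14, 0.006, -2.961]
wrist_force: [0.5, 0.2, -0.0]
gripper_width: 0.0557
finger_force: 0.0
```

View pics/crop6.png

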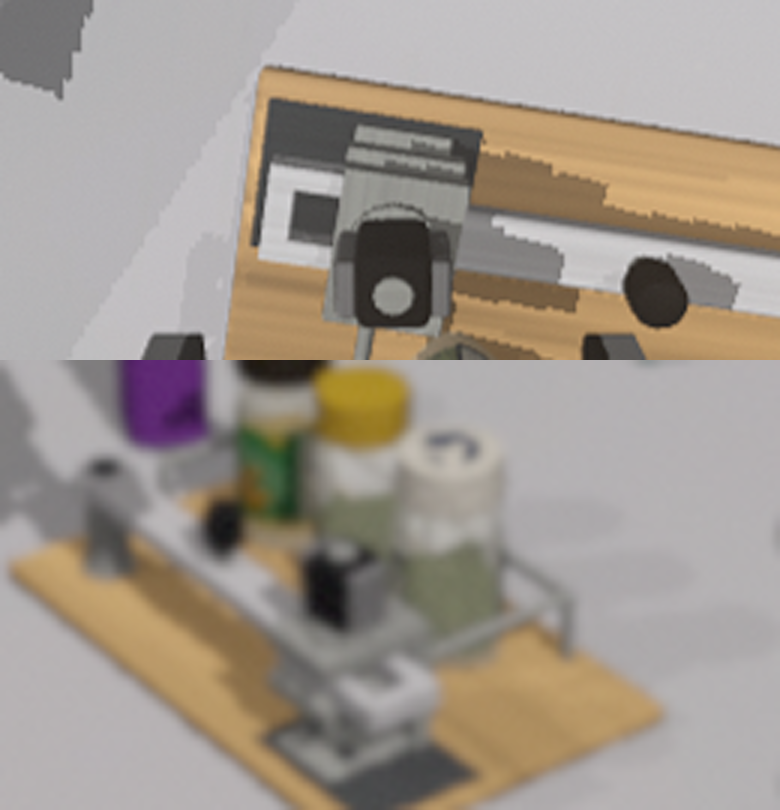

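The pin stands seated: the shoulder lies flat on the fork (upper half, 393,215) and both grey buttons are out. The bar is shut, the three jars are standing, and the gripper is clear. Handing in.

```bash
python3 -c "
from cell import order
print(order.job_done())"
```

```text
the job is handed in; nothing more can be done
None
```

I swung the bar shut to its stop, slid the pin through the fork and eye until its shoulder seated, and let go. The last picture shows both buttons out and the jars standing, though the balls under the fork could not be seen directly. The job was handed in after about 17 s of robot time.

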